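Index the dividing wheel to the next notch

ROBOT

A 7-joint arm with a two-finger parallel gripper is mounted at the origin on the work surface. World frame = base frame: x ahead of the robot, y to its left, z up, the work surface at z = 0. Lengths are in m, angles in rad, forces in N, time in s.
With the tool pointing down it reaches from about 0.4 to 0.85 m from the base axis. Payload 4.4 kg.
Tool frame: the origin (TCP) lies between the finger pads; the fingertips stand 17 mm ahead of it and the grasp point (between the pads) lies 2 mm behind it (r.tip_extent is the z of the fingertips in the tool frame, in m); z points along the fingers, y is the line along which they close (so a half turn about z gives the same grasp; the last joint's range is limited). The gripper opens to 94 mm and grips with 3 to 60 N. Pads are 16 mm wide; open, the fingers measure 119 mm over their backs; the gripper's body (75 mm by 177 mm) begins 78 mm behind the grasp point.
Start: joints at [-1.26, 0.628, 0.038, 1.517, -0.027, 0.996, -0.02], TCP at [0.239, 0.604, 0.222] pointing down, gripper open.
Joint ranges: [-3.06, 3.06], [-0.37, 2.12], [-1.25, 1.32], [0.18, 2.47], [-1.1, 4.24], [0.23, 1.98], [-2.94, 2.94]. Speed limits (rad/s): [2.57, 2.57, 3.14, 3.14, 3.14, 3.14, 3.14].

INTERFACE

Orientations are given as a unit quaternion [w, x, y, z].
In Python, from station import r gives the robot as it stands.
- The arm moves only by the shell command python3 -m jog 'ROWS'. ROWS is JSON, a list of rows, each a list of 7 numbers: the opening in per cent of the stroke, from 0 (shut) to 100 (fully open), then the shift along the world's x, y, z in m, then the turn, a rotation vector about the world's x, y, z in rad. In form: [[grip, x, y, z, ax, ay, az], ...]. A call has 1 to 10 rows; each row shifts and turns the commanded pose from where the row before left it; what a row does not reach is not made up. A row lasts 1/8 s, in which the tool goes at most 62.5 mm and 10.7 degrees, less where a joint would pass 70% of its speed; a pose out of reach is approached as far as the arm can. A call is refused whole if a number of a shift passes 0.0625 or a number of a turn 0.188, either way. A call with a gripper value outside its range is refused whole. The fingers move at their own pace and stop on an object; the grip force is fixed at half the most. Time passes only in rows, so rows that do not move let the fingers close. It gives the time, the measured TCP pose, the force, the opening and the grip force at its end, in the units of the state.
- r.get_obs(): the state, without advancing time (a new reading comes with each control period).
- r.snapshot(name): name is "scene" or "top" or "wrist"; returns the picture (420x560x3 uint8, red, green, blue); there is no depth.
- r.camera_model(name): a dict with "fx", "fy", "cx", "cy" (pixels), "pose" (4x4, takes a point from camera to world coordinates); the wrist camera has in their place "mount" (4x4, takes a point from camera to tool coordinates, whose origin is the TCP and whose axes are the flange's). Camera axes: x right, y down, z forward; pixel columns grow to the right and rows downward; lengths in m; the calibration is good to about 2 mm. A picture is of the moment at which its call begins: read the wrist's pose just before it. camera_model takes no time and is no camera call.
- r.job_done(): hands the job in; it is judged then, once.
The state is a dict: "t": time; "joint_pos": joint angles; "qvel": joint speeds; "effort": joint torques, N m; "tcp_pos": TCP position; "orientation": TCP orientation; "contact_force": force on the tool from outside, world axes, zero at the start; "moment": the same for the moment, N m; "opening": finger opening in m; "finger_force": force on a finger pad.
Only numpy, scipy, OpenCV 4.12 (cv2) and the standard library are available. Lean on these libraries where they do the work, as an engineer would, in place of code of your own. Each camera call takes 0.05 s, during which the arm holds its last target. There are 200 camera calls.

TASK

Turn the pot on to its next panel: swing the wheel's brake lever fully off, pull the index pin's ring up out of its notch, turn the wheel head clockwise (seen from above) and let the spring pin drop fully home in the very next notch, then swing the brake lever fully back on. Feel for the notch gently and do not force the wheel against its pin; leave the pot standing untouched and centred on the wheel, and do not disturb the other things on the bench.

Things in the scene. Friction and masses are not known exactly. Their poses are not given: they have to be found in the camera images.
- wheel_base: Fixed cast base of a potter's dividing wheel, elsewhere and turned differently each time. Origin on the wheel's axis at bench height, z up. Carries a notched steel index ring, 300 mm across, top 72 mm above the bench, and above it the aluminium wheel head, 220 mm across. Home notch: on the base's -y side. A thin fixed guide post, 190 mm high, stands 166 mm from the axis, 25 deg counter-clockwise from +x.
- wheel_axis (a point): Point on the wheel's vertical axis at the height of the wheel head's top, 100 mm above the bench.
- wheel (a joint): Turn of the wheel head (rad): 0 in the home notch where it starts, growing clockwise seen from above. The next notch is cut in a movable brass shoe on the index ring, somewhere 0.61 to 1.07 on; it is not measured: feel for it. Another at 1.69 is one too far. At the pull ring, turning takes about 2 N with the pin clear, 3 to 5 N with it riding on the index ring, and about 15 N more with the brake on.
- plunger (a joint): Lift of the spring index pin (m): 0 fully home, 0.0105 at its upper stop. The pin, 8 mm thick with a round nose, goes 7.5 mm deep in notches 10.5 mm wide: clear above 0.0075, and about 0.0075 while riding on the index ring between notches. The spring pulls it down with 6 N when home, 11 N at the top. Let go, it rides the ring and snaps home by itself when turned over a notch, stopping the wheel.
- ring_center (a point): Centre of the upright steel pull ring on the pin's top; it turns with the wheel head, 134 mm from the axis. Outside 32 mm, hole 16 mm, 8 mm thick. It stands in the plane through the wheel's axis, so its thickness (point x axis) lies along the direction of turning; y points in to the axis, z up. 140 mm above the bench when home; the bracket below reaches up to 28 mm below this centre when home.
- index_pin: The steel index pin below the pull ring, 8 mm thick; origin on its axis, 28 mm below the ring's centre. Loads above 30 N, sideways against a notch or pressed down on the index ring, would bruise it.
- brake (a joint): Brake lever (rad): 0 fully on, against its stop, pad pressed on the wheel's rim; 1.0 fully off, at the other stop. Starts on, within 0.1. Grows clockwise seen from above about a vertical pivot and stays where it is left; moving it takes 3 to 5 N at the knob.
- brake_pivot (a point): Vertical pivot axis of the brake lever, at the lever arm's underside, 104 mm above the bench, on a post 160 mm from the wheel's axis.
- brake_knob (a point): Centre of the upright black cylindrical knob (18 mm across, 28 mm high, on a thin neck) at the end of the brake lever: 58 mm from the pivot, 145 mm above the bench; the lever arm's top is 29 mm below this centre.
- pot: Leather-hard clay pot standing loose on the wheel head: 100 mm across, 75 mm high, 0.25 to 0.45 kg, top 175 mm above the bench. Origin at the centre of its underside.
- cup_a: Bystander: white glazed cup, 72 mm across and 85 mm high, upright. Origin at the centre of its underside.
- cup_b: Bystander: buff clay cup, 72 mm across and 85 mm high, upright. Origin at the centre of its underside.
- glaze_jar: Bystander: amber glass jar with a yellow cap, 68 mm across and 90 mm high. Origin at the centre of its underside.
- water_bowl: Bystander: blue bowl, 170 mm across and 70 mm high. Origin at the centre of its underside.
- flat_brush: Bystander: flat brush with a wooden handle, about 200 mm long, lying down. Origin at the centre of its underside.
- hex_key: Bystander: small dark L-shaped key, about 95 x 30 mm, 6 mm thick, lying beside the wheel. Origin at the centre of its underside.
- wood_rib: Bystander: flat wooden potter's rib, 105 x 55 x 8 mm, lying on the bench. Origin at the centre of its underside.
Mind the look-alikes: they are no part of the job. Leave any green look-alike of the pot alone.

How it is judged:
On the way, in this order (a step that is already met when the one before it is completed fails the run):
1. the brake lever is swung off (value of joint brake above 0.75 rad), for 0.1 s.
2. the index pin is pulled clear of its notch (value of joint plunger above 0.007 m and value of joint brake above 0.6 rad), for 0.05 s.
3. the pin is fully home in the next notch clockwise (value of joint plunger below 0.0015 m and value of joint wheel between 0.56 and 1.12 rad), for 0.2 s.
4. the brake lever is swung back on (value of joint brake below 0.2 rad), for 0.2 s.
At the end, for the whole second after the job is handed in: The wheel stands locked in the next notch clockwise (its joint between 0.56 and 1.12 rad, at rest), the index pin fully home (within 1.5 mm), the brake lever on (within 0.2 rad of its stop), and the pot upright (within 0.08 rad) and centred on the wheel within 12 mm (all of step 3 and value of joint brake below 0.2 rad and velocity of joint wheel between -0.05 and 0.05 rad/s and horizontal distance between pot and wheel_axis below 0.012 m and angle between pot's own z axis and vertical below 0.08 rad); the robot touches nothing.
It fails at once if the index pin is loaded with more than 30 N (the wheel forced against its pin) (contact force between index_pin and anything else above 30 N).
It fails at once if the wheel is turned on past the next notch, or the wrong way (value of joint wheel above 1.25 rad or value of joint wheel below -0.15 rad).
It fails at once if the robot touches the pot (contact force between any of the fingers, the arm and pot above 1 N).
It fails at once if a bystander is disturbed (moved more than 30 mm) (distance of any of cup_a, cup_b, glaze_jar, water_bowl, flat_brush, hex_key, wood_rib from where it was at the start of the episode above 0.03 m).
It also fails if it takes over 67 s, if anything falls off the work surface, if the arm or the gripper's body presses on something with over 40 N, if the wrist force passes 120 N, or if a joint passes its speed limit or range.

## Working session

There is one attempt and no reset: what is moved stays moved. The work goes in short steps, Python scripts to look and compute and a shell command to move; the robot and the scene stay as the last step left them, time stands still between calls to the robot, and variables do not carry over. Pictures are saved under pics/ and viewed, at most 10 in all, crops included, and the job is handed in when it is done.

```bash
mkdir -p pics; ls; python3 - <<'E'
from station import r
import cv2,numpy as np
o=r.get_obs();print(o['t'],o['tcp_pos'],o['orientation'],o['opening'],r.tip_extent)
for n in("top","scene"):
    im=r.snapshot(n);np.save(f"pics/{n}.npy",im);cv2.imwrite(f"pics/{n}.png",im[:,:,::-1])
    c=r.camera_model(n);print(n,c['fx'],c['cx'],c['cy'],np.round(c['pose'],3).tolist())
E
```

```text
pics
0.0 [0.2389498  0.60383317 0.22157705] [-1.36057218e-04  1.87306377e-01  9.82301112e-01 -9.10127909e-04] 0.09409489424764093 0.017
top 504.41737868684294 273.4859108488203 212.28963794009888 [[-0.027, -0.99, 0.139, 0.39], [-1.0, 0.027, -0.003, 0.041], [-0.001, -0.139, -0.99, 1.436], [0.0, 0.0, 0.0, 1.0]]
scene 472.50005572941205 283.50992149517776 202.1685571926075 [[-0.449, 0.582, -0.678, 1.683], [0.893, 0.277, -0.355, 0.626], [-0.019, -0.764, -0.644, 1.166], [0.0, 0.0, 0.0, 1.0]]
```

View pics/top.png

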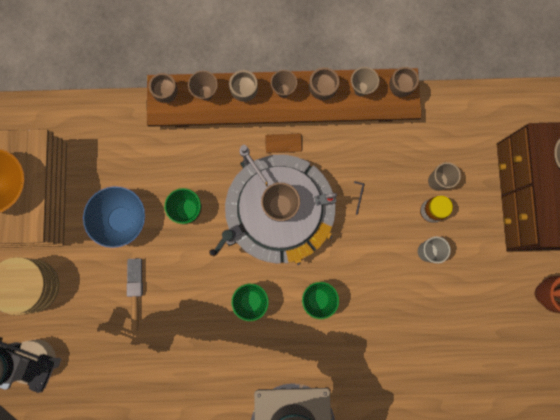

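View pics/scene.png

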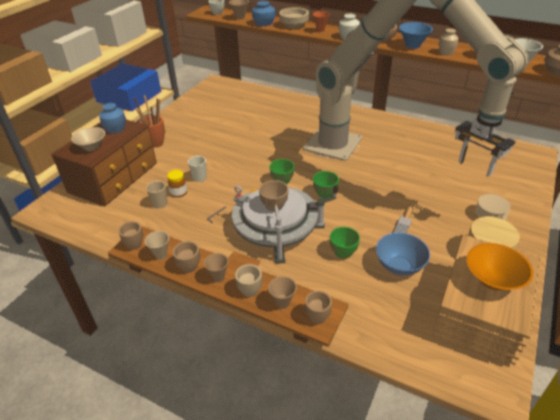

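Top view: wheel and brown pot at (281,203), pull ring at (325,199), guide post leaning to (244,150), black brake knob at (213,253) with its pivot near (236,235), brass shoe at about (310,243). The green pots at (183,207), (250,302) and (320,300) are look-alikes. One close crop will check the choice.

```bash
cat > h.py <<'E'
import numpy as np
from station import r
def ray(name,u,v,z):
    c=r.camera_model(name);P=np.array(c['pose']);d=P[:3,:3]@[(u-c['cx'])/c['fx'],(v-c['cy'])/c['fy'],1]
    return P[:3,3]+d*(z-P[2,3])/d[2]
def proj(name,p,P=None):
    c=r.camera_model(name);P=np.array(c['pose']) if P is None else P
    q=np.linalg.inv(P)@np.r_[p,1];return c['fx']*q[0]/q[2]+c['cx'],c['fy']*q[1]/q[2]+c['cy']
E
python3 - <<'E'
import cv2,numpy as np
from h import *
im=np.load("pics/top.npy")[:,:,::-1]
cv2.imwrite("pics/crop.png",cv2.resize(im[135:275,195:375],None,fx=4.2,fy=4.2,interpolation=cv2.INTER_CUBIC))
hsv=cv2.cvtColor(im.copy(),cv2.COLOR_BGR2HSV)
for n,lo,hi in(("shoe",(15,150,90),(35,255,255)),("dark",(0,0,0),(180,255,45))):
    m=cv2.inRange(hsv,lo,hi);m[:140]=0;m[270:]=0;m[:,:200]=0;m[:,375:]=0
    k,l,s,c=cv2.connectedComponentsWithStats(m)
    print(n,[(s[i].tolist(),np.round(c[i],1)) for i in range(1,k) if s[i][4]>15])
# wheel head: low-sat bright
print(ray("top",281,203,.175),ray("top",325,199,.14),ray("top",213,253,.145),ray("top",244,150,.19))
E
```

```text
shoe [([309, 223, 23, 27, 339], array([320.8, 235.5])), ([286, 243, 29, 21, 344], array([299.1, 253.3]))]
dark [([239, 224, 7, 8, 23], array([241.8, 228. ])), ([211, 249, 8, 5, 24], array([214.4, 251.2]))]
[0.59088955 0.01776817 0.175     ] [ 0.60390997 -0.09777342  0.14      ] [0.47099024 0.19474803 0.145     ] [0.72727078 0.10802942 0.19      ]
```

View pics/crop.png

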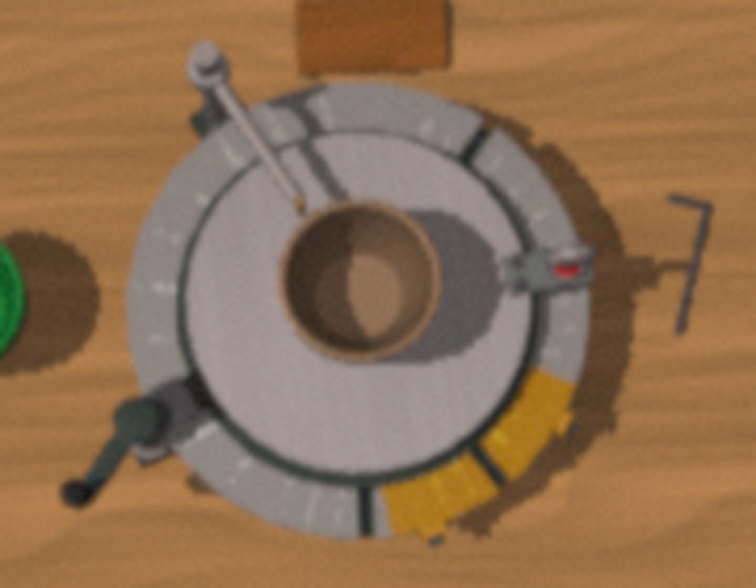

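```bash
python3 - <<'E'
from h import *
f=lambda u,v:(195+u/4.2,135+v/4.2)
A=ray("top",*f(358,304),.1);print("axis",A,ray("top",*f(359,312),.072))
A2=A[:2]
for n,p,z in(("ring",(567,268),.15),("bracketL",(512,272),.11),("knob",(78,490),.159),("pivot",(138,420),.110),("shoe",(488,463),.072),("home2",(366,507),.072),("posttop",(207,62),.19),("shoeA",(552,400),.072),("shoeB",(388,500),.072)):
    q=ray("top",*f(*p),z);d=q[:2]-A2;print(n,np.round(q,4),"r",np.hypot(*d).round(4),"az",np.degrees(np.arctan2(d[1],d[0])).round(1))
p=r.get_obs();print(np.array(r.camera_model("wrist")["mount"]).round(3).tolist(),r.camera_model("wrist")["fx"])
E
```

```text
axis [0.59100766 0.0187465  0.1       ] [0.58993687 0.01777216 0.072     ]
ring [ 0.6024 -0.1096  0.15  ] r 0.1289 az -84.9
bracketL [ 0.6074 -0.0793  0.11  ] r 0.0995 az -80.5
knob [0.4734 0.1916 0.159 ] r 0.2091 az 124.2
pivot [0.5196 0.1592 0.11  ] r 0.1576 az 117.0
shoe [ 0.4894 -0.0625  0.072 ] r 0.1301 az -141.4
home2 [0.4632 0.0169 0.072 ] r 0.1278 az -179.2
posttop [0.7279 0.1073 0.19  ] r 0.163 az 32.9
shoeA [ 0.529  -0.1054  0.072 ] r 0.1388 az -116.5
shoeB [0.4673 0.0027 0.072 ] r 0.1247 az -172.6
[[-0.0, -0.973, -0.23, 0.067], [1.0, -0.0, 0.0, -0.0], [-0.0, -0.23, 0.973, -0.163], [0.0, 0.0, 0.0, 1.0]] 323.07887020430996
```

Everything fits the stated sizes:

| Item | Measured | Expected |
|---|---|---|
| Ring azimuth | about -82° | base yaw 7.8° |
| Guide post | 163 mm from the axis | 166 mm |
| Notch at 1.69 | at -179° | -179° |
| Brake pivot | 158 mm from the axis | 160 mm |
| Lever arm | 56 mm | 58 mm |
| Seam in the brass shoe | about 1.03 rad on | 0.61 to 1.07 |

I'm choosing the black knob at (213,252) and the ring with the red mark at (330,199). I'll move above the knob next.

```bash
python3 -m jog '[[37,0.0293,-0.0515,0,0,0,-0.09],[37,0.0293,-0.0515,0,0,0,-0.09],[37,0.0293,-0.0515,0,0,0,-0.09],[37,0.0293,-0.0515,0,0,0,-0.09],[37,0.0293,-0.0515,0,0,0,-0.09],[37,0.0293,-0.0515,0,0,0,-0.09],[37,0.0293,-0.0515,0,0,0,-0.09],[37,0.0293,-0.0515,0,0,0,0],[37,0,0,0,0,0,0]]'; python3 - <<'E'
from h import *
import cv2
from scipy.spatial.transform import Rotation as R
o=r.get_obs();im=r.snapshot("wrist");cv2.imwrite("pics/w1.png",im[:,:,::-1])
q=o['orientation'];T=np.eye(4);T[:3,:3]=R.from_quat([*q[1:],q[0]]).as_matrix();T[:3,3]=o['tcp_pos']
P=T@np.array(r.camera_model("wrist")["mount"])
print(o['t'],o['tcp_pos'],T[:3,1],o['opening'],o['joint_pos'])
for p in((.4734,.1916,.159),(.4734,.1916,.131),(.5196,.1592,.116)):print(proj("wrist",p,P))
np.save("pics/P1.npy",P)
E
```

```text
t: 1.23
tcp_pos: [0.4758, 0.1869, 0.2225]
orientation: [0.001, 0.487, 0.874, -0.001]
contact_force: [-0.7, 0.8, -0.3]
opening: 0.0348
finger_force: 0.0
1.225 [0.47582139 0.186854   0.22252765] [ 8.50262239e-01  5.26359251e-01 -2.54677619e-04] 0.034814671361304964 [-0.5978633   0.43929935  0.23718249  1.9046287  -0.13426462  0.81279306
  0.26441134]
(np.float64(281.092177050109), np.float64(219.42209822789403))
(np.float64(280.9266256535568), np.float64(210.28748493528906))
(np.float64(305.74469270171994), np.float64(262.8342045462684))
```

View pics/w1.png

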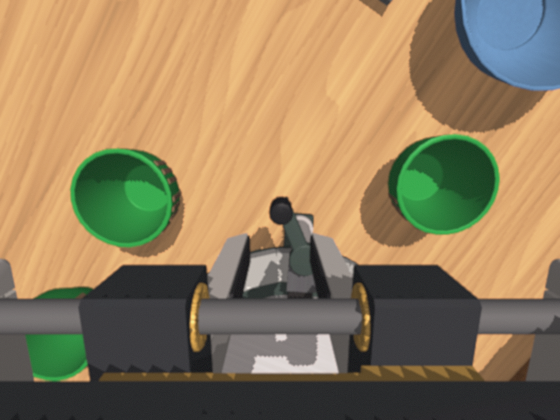

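The knob top is at (281,211) in the wrist view, about 8 px from the prediction. I'll refine its position and the lever angle.

```bash
python3 - <<'E'
from h import *
P=np.load("pics/P1.npy");c=r.camera_model("wrist")
def b(u,v,z):
    d=P[:3,:3]@[(u-c['cx'])/c['fx'],(v-c['cy'])/c['fy'],1];return P[:3,3]+d*(z-P[2,3])/d[2]
k=b(281,210,.159);p=b(303,262,.116);print(k,p,np.hypot(*(k-p)[:2]),np.degrees(np.arctan2(*(k-p)[1::-1])))
E
```

```text
[0.46963991 0.1975362  0.159     ] [0.51708899 0.15858241 0.116     ] 0.06139064886875776 140.61537803924506
```

```bash
python3 -m jog '[[37,-0.005,0.008,0,0,0,0],[37,0,0,-0.027,0,0,0],[37,0,0,-0.027,0,0,0],[37,0,0,-0.0265,0,0,0],[23,0,0,0,0,0,0],[23,0,0,0,0,0,0]]' && python3 -m jog '[[23,0.0054,0.0053,0,0,0,0],[23,0.0054,0.0053,0,0,0,0],[23,0.0066,0.0038,0,0,0,-0.08],[23,0.0066,0.0037,0,0,0,-0.08],[23,0.0073,0.0019,0,0,0,-0.08],[23,0.0073,0.0019,0,0,0,-0.08]]'
```

```text
t: 2.02
tcp_pos: [0.4683, 0.202, 0.1426]
orientation: [-0.0, 0.481, 0.876, 0.0]
contact_force: [0.1, 0.1, 0.9]
opening: 0.0224
finger_force: 0.0
t: 2.78
tcp_pos: [0.5049, 0.2247, 0.1424]
orientation: [-0.002, 0.616, 0.788, -0.0]
contact_force: [-4.9, 2.3, -0.1]
opening: 0.0213
finger_force: 2.1
```

```bash
python3 -m jog '[[23,0.003,-0.006,0,0,0,0],[23,0.005,0,0,0,0,-0.05],[23,0.004,-0.0005,0,0,0,-0.05],[23,0.003,-0.0005,0,0,0,0]]'; python3 - <<'E'
from h import *
import cv2
im=r.snapshot("top");cv2.imwrite("pics/t2.png",cv2.resize(im[160:275,180:340,::-1],None,fx=4.5,fy=4.5,interpolation=cv2.INTER_CUBIC))
E
```

```text
t: 3.28
tcp_pos: [0.5222, 0.2157, 0.1422]
orientation: [-0.0, 0.654, 0.756, 0.0]
contact_force: [-2.2, 2.5, -0.4]
opening: 0.0213
finger_force: 1.7
```

View pics/t2.png

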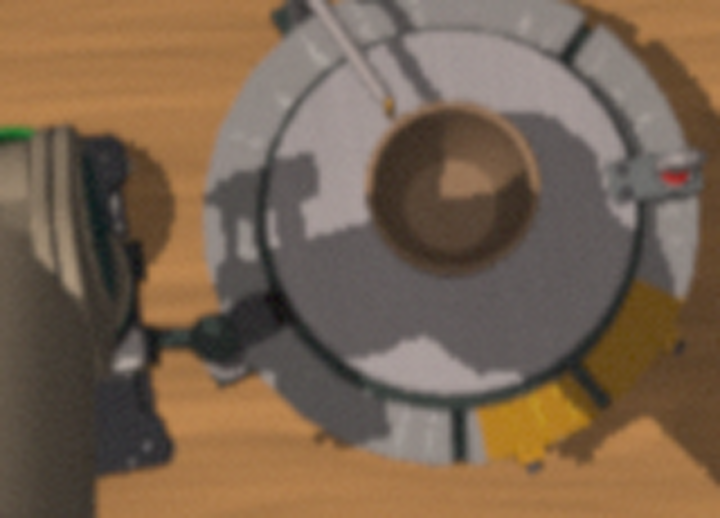

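The lever now points to about 90° azimuth. I'll keep pushing until the force rises at the stop.

```bash
python3 -m jog '[[23,0.004,0,0,0,0,0],[23,0.004,-0.0005,0,0,0,0]]';python3 -m jog '[[23,0.004,-0.001,0,0,0,0],[23,0,0,0,0,0,0]]'
```

```text
t: 3.58
tcp_pos: [0.5227, 0.2155, 0.1417]
orientation: [-0.006, 0.654, 0.757, -0.005]
contact_force: [-22.1, 4.0, 16.7]
opening: 0.022
finger_force: 10.7
t: 3.82
tcp_pos: [0.5227, 0.2155, 0.1415]
orientation: [-0.009, 0.653, 0.757, -0.007]
contact_force: [-24.6, 4.8, 20.3]
opening: 0.0221
finger_force: 12.4
```

The lever is at its stop, with force up to 22 N. I'll back off, rise and cross to above the ring; the tool y azimuth is already about 8°, as needed.

```bash
python3 -m jog '[[25,-0.012,0,0,0,0,0],[45,0,0,0,0,0,0],[45,0,0,0.045,0,0,0],[45,0,0,0.045,0,0,0],[35,0.0144,-0.0548,0,0,0,0],[35,0.0144,-0.0548,0,0,0,0],[35,0.0144,-0.0548,0,0,0,0],[35,0.0144,-0.0548,0,0,0,0],[35,0.0144,-0.0548,0,0,0,0],[35,0.0144,-0.0548,0,0,0,0]]' && python3 -m jog '[[35,0,0,0,0,0,0],[35,0,0,0,0,0,0]]'; python3 - <<'E'
from h import *
import cv2
from scipy.spatial.transform import Rotation as R
o=r.get_obs();im=r.snapshot("wrist");cv2.imwrite("pics/w2.png",im[:,:,::-1])
q=o['orientation'];T=np.eye(4);T[:3,:3]=R.from_quat([*q[1:],q[0]]).as_matrix();T[:3,3]=o['tcp_pos']
P=T@np.array(r.camera_model("wrist")["mount"])
print(T[:3,:2],o['tcp_pos'])
for p in((.609,-.114,.156),(.609,-.114,.112),o['tcp_pos']-[0,0,.017]):print(proj("wrist",p,P))
np.save("pics/P2.npy",P)
E
```

```text
t: 5.08
tcp_pos: [0.6104, -0.119, 0.2326]
orientation: [0.002, 0.655, 0.756, 0.0]
contact_force: [0.2, 0.1, -0.1]
opening: 0.0331
finger_force: 0.0
t: 5.32
tcp_pos: [0.6092, -0.1159, 0.232]
orientation: [0.001, 0.655, 0.756, 0.0]
contact_force: [0.4, 0.8, 0.2]
opening: 0.0329
finger_force: 0.0
[[-1.42249740e-01  9.89830004e-01]
 [ 9.89830411e-01  1.42250693e-01]
 [-8.76492956e-04  1.14137226e-03]] [ 0.60924275 -0.11592346  0.232     ]
(np.float64(280.6181464920314), np.float64(219.18913130060844))
(np.float64(280.38558622238), np.float64(206.3789890337252))
(np.float64(281.0353490444218), np.float64(248.56940841939192))
```

View pics/w2.png

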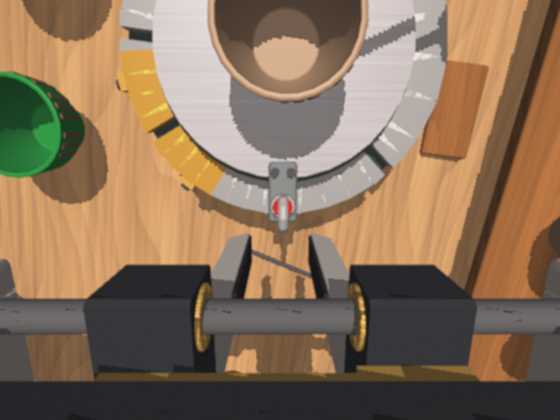

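The ring is at (283,212), where predicted apart from about 1.5 mm to the right. I'll descend with that correction.

```bash
python3 -m jog '[[35,0.0015,0.002,-0.024,0,0,0],[35,0,0,-0.024,0,0,0],[35,0,0,-0.024,0,0,0],[30,0,0,-0.024,0,0,0],[20,0,0,0,0,0,0],[12,0,0,0,0,0,0],[12,0,0,0,0,0,0],[12,0,0,0,0,0,0]]'
```

```text
t: 6.38
tcp_pos: [0.6106, -0.113, 0.1369]
orientation: [0.001, 0.654, 0.756, 0.0]
contact_force: [-0.2, 0.1, -0.2]
opening: 0.0117
finger_force: 0.0
```

Straddling the ring with no contact. Now I'll grip it.

```bash
python3 -m jog '[[0,0,0,0,0,0,0],[0,0,0,0,0,0,0],[0,0,0,0,0,0,0]]'
```

```text
t: 6.75
tcp_pos: [0.6108, -0.113, 0.1367]
orientation: [0.001, 0.654, 0.756, 0.001]
contact_force: [0.8, 0.9, 5.1]
opening: 0.0077
finger_force: 30.0
```

```bash
python3 -m jog '[[0,0,0,0.004,0,0,0],[0,0,0,0.004,0,0,0],[0,0,0,0.003,0,0,0],[0,0,0,0,0,0,0]]'
```

```text
t: 7.25
tcp_pos: [0.6092, -0.1132, 0.1463]
orientation: [-0.001, 0.655, 0.756, -0.001]
contact_force: [2.3, -0.9, -11.4]
opening: 0.0075
finger_force: 30.0
```

```bash
python3 -m jog '[[0,-0.0067,-0.0007,0,0,0,-0.05],[0,-0.0067,-0.0004,0,0,0,-0.05],[0,-0.0067,-0.0001,0,0,0,-0.05],[0,-0.0067,0.0003,0,0,0,-0.05],[0,-0.0066,0.0006,0,0,0,-0.05],[0,0,0,0,0,0,0]]'
```

```text
t: 8.0
tcp_pos: [0.5751, -0.1128, 0.1468]
orientation: [-0.001, 0.744, 0.668, -0.001]
contact_force: [-0.5, -1.1, -11.6]
opening: 0.0076
finger_force: 30.0
```

```bash
python3 -m jog '[[0,0,0,-0.003,0,0,0],[0,0,0,0,0,0,0],[12,0,0,0,0,0,0],[12,0,0,0,0,0,0],[12,0,0,0,0,0,0]]'; python3 - <<'E'
for a in range(25,115,5):
    import numpy as np
    f=lambda w:.134*np.array([np.cos(np.radians(-82.2)-w),np.sin(np.radians(-82.2)-w)])
    print(a,np.round(f(a/100+.05)-f(a/100),4),end=' ; ')
E
```

```text
t: 8.62
tcp_pos: [0.5771, -0.1134, 0.1446]
orientation: [0.0, 0.744, 0.669, 0.0]
contact_force: [-1.6, 0.1, 0.3]
opening: 0.0112
finger_force: 1.0
25 [-0.0066  0.0009] ; 30 [-0.0066  0.0013] ; 35 [-0.0065  0.0016] ; 40 [-0.0064  0.0019] ; 45 [-0.0063  0.0022] ; 50 [-0.0062  0.0025] ; 55 [-0.0061  0.0028] ; 60 [-0.0059  0.0031] ; 65 [-0.0057  0.0034] ; 70 [-0.0056  0.0037] ; 75 [-0.0054  0.004 ] ; 80 [-0.0052  0.0043] ; 85 [-0.005   0.0045] ; 90 [-0.0047  0.0048] ; 95 [-0.0045  0.005 ] ; 100 [-0.0042  0.0052] ; 105 [-0.004   0.0054] ; 110 [-0.0037  0.0056] ;
```

```bash
python3 -m jog '[[12,-0.0066,0.0009,0,0,0,-0.05],[12,-0.0066,0.0013,0,0,0,-0.05],[12,-0.0065,0.0016,0,0,0,-0.05],[12,-0.0064,0.0019,0,0,0,-0.05],[12,-0.0031,0.0011,0,0,0,-0.025],[12,-0.0031,0.0011,0,0,0,-0.025]]'
```

```text
t: 9.38
tcp_pos: [0.5503, -0.1072, 0.146]
orientation: [0.006, 0.822, 0.57, 0.004]
contact_force: [7.4, -1.6, -2.0]
opening: 0.0112
finger_force: 4.2
```

```bash
python3 -m jog '[[12,-0.0025,0.001,0,0,0,-0.02],[12,-0.0025,0.001,0,0,0,-0.02],[12,-0.0025,0.0011,0,0,0,-0.02],[12,-0.0024,0.0012,0,0,0,-0.02],[12,-0.0024,0.0012,0,0,0,-0.02]]'
```

```text
t: 10.0
tcp_pos: [0.5382, -0.1023, 0.1462]
orientation: [0.006, 0.849, 0.528, 0.004]
contact_force: [7.6, -3.1, -1.7]
opening: 0.0114
finger_force: 4.3
```

```bash
python3 -m jog '[[12,-0.0024,0.0012,0,0,0,-0.02],[12,-0.0024,0.0012,0,0,0,-0.02],[12,-0.0023,0.0013,0,0,0,-0.02],[12,-0.0023,0.0013,0,0,0,-0.02],[12,-0.0023,0.0014,0,0,0,-0.02]]'
```

```text
t: 10.62
tcp_pos: [0.5253, -0.0957, 0.146]
orientation: [0.005, 0.875, 0.485, 0.004]
contact_force: [3.5, -2.1, 4.4]
opening: 0.011
finger_force: 2.5
```

```bash
python3 -m jog '[[12,-0.0022,0.0014,0,0,0,-0.02],[12,-0.0022,0.0015,0,0,0,-0.02],[12,-0.0022,0.0015,0,0,0,-0.02],[12,-0.0022,0.0016,0,0,0,-0.02]]'
```

```text
t: 11.12
tcp_pos: [0.5181, -0.091, 0.1463]
orientation: [0.006, 0.893, 0.449, 0.005]
contact_force: [8.2, -4.3, -0.1]
opening: 0.0116
finger_force: 4.6
```

```bash
python3 -m jog '[[12,-0.0022,0.0016,0,0,0,-0.02],[12,-0.0021,0.0016,0,0,0,-0.02],[12,-0.0021,0.0016,0,0,0,-0.02]]'
```

```text
t: 11.5
tcp_pos: [0.5104, -0.0856, 0.1462]
orientation: [0.005, 0.907, 0.422, 0.004]
contact_force: [4.2, -1.9, 5.1]
opening: 0.0114
finger_force: 2.8
```

```bash
python3 -m jog '[[12,-0.0021,0.0017,0,0,0,-0.02],[12,-0.0021,0.0017,0,0,0,-0.02]]'
```

```text
t: 11.75
tcp_pos: [0.5072, -0.0829, 0.1464]
orientation: [0.006, 0.915, 0.404, 0.005]
contact_force: [7.7, -5.7, 0.9]
opening: 0.0115
finger_force: 4.9
```

```bash
python3 -m jog '[[12,-0.002,0.0017,0,0,0,-0.02],[12,-0.002,0.0018,0,0,0,-0.02],[12,-0.002,0.0018,0,0,0,-0.02]]'
```

```text
t: 12.12
tcp_pos: [0.5018, -0.0781, 0.1465]
orientation: [0.006, 0.927, 0.376, 0.006]
contact_force: [7.5, -6.0, 0.7]
opening: 0.0113
finger_force: 4.9
```

```bash
python3 -m jog '[[12,-0.0019,0.0019,0,0,0,-0.02],[12,-0.0019,0.0019,0,0,0,-0.02]]'
```

```text
t: 12.38
tcp_pos: [0.4953, -0.0726, 0.1458]
orientation: [0.004, 0.934, 0.358, 0.004]
contact_force: [1.6, -2.5, 2.2]
opening: 0.0113
finger_force: 1.5
```

```bash
python3 -m jog '[[12,-0.0018,0.0019,0,0,0,-0.02],[12,-0.0018,0.002,0,0,0,-0.02]]'
```

```text
t: 12.62
tcp_pos: [0.4916, -0.0689, 0.1455]
orientation: [0.004, 0.941, 0.339, 0.004]
contact_force: [7.8, -6.1, 1.8]
opening: 0.0116
finger_force: 4.9
```

```bash
python3 -m jog '[[12,-0.0018,0.002,0,0,0,-0.02],[12,-0.0017,0.002,0,0,0,-0.02]]'
```

```text
t: 12.88
tcp_pos: [0.4843, -0.0624, 0.1443]
orientation: [0.0, 0.947, 0.321, 0.0]
contact_force: [1.0, -0.3, 1.1]
opening: 0.0109
finger_force: 0.7
```

```bash
python3 -m jog '[[12,-0.0017,0.0021,0,0,0,-0.02],[12,-0.0008,0.001,0,0,0,0]]'
```

```text
t: 13.12
tcp_pos: [0.4834, -0.061, 0.1443]
orientation: [0.003, 0.95, 0.311, 0.002]
contact_force: [6.1, -6.3, -2.4]
opening: 0.0115
finger_force: 4.3
```

```bash
python3 -m jog '[[12,-0.0013,0.0016,0,0,0,0],[12,0,0,0,0,0,0]]'; python3 - <<'E'
from h import *
import cv2
im=r.snapshot("scene");cv2.imwrite("pics/s3.png",cv2.resize(im[150:270,200:340,::-1],None,fx=5,fy=5,interpolation=cv2.INTER_CUBIC))
E
```

```text
t: 13.38
tcp_pos: [0.483, -0.0606, 0.1444]
orientation: [0.004, 0.95, 0.311, 0.002]
contact_force: [8.0, -8.1, -6.1]
opening: 0.0112
finger_force: 5.2
```

View pics/s3.png

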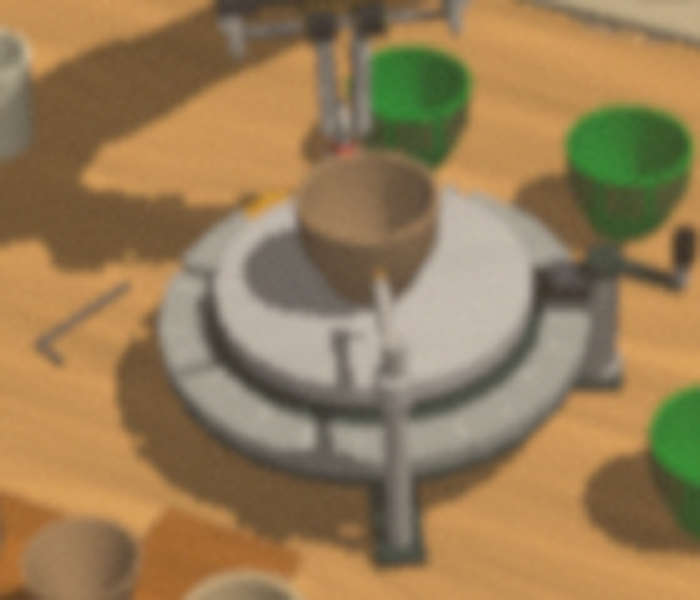

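```bash
python3 -m jog '[[12,-0.001,0.0013,0,0,0,0],[12,0,0,0,0,0,0]]'
```

```text
t: 13.68
tcp_pos: [0.4828, -0.0604, 0.1444]
orientation: [0.005, 0.95, 0.311, 0.003]
contact_force: [8.8, -10.4, -7.6]
opening: 0.0116
finger_force: 6.4
```

Held at 13.6 N with no further motion, so the pin is seated at about 1.05. I'll unload, open, and lift clear.

```bash
python3 -m jog '[[12,0.002,-0.0025,0,0,0,0],[12,0.0021,-0.0025,0,0,0,0],[12,0,0,0,0,0,0]]'
```

```text
t: 14.05
tcp_pos: [0.4837, -0.0617, 0.1441]
orientation: [0.0, 0.95, 0.312, 0.0]
contact_force: [3.3, -4.1, 1.3]
opening: 0.0111
finger_force: 2.2
```

```bash
python3 -m jog '[[14,0.0012,-0.0016,0,0,0,0],[30,0,0,0,0,0,0],[30,0,0,0,0,0,0],[30,0,0,0.04,0,0,0],[30,0,0,0.05,0,0,0],[30,0,0,0,0,0,0]]'; python3 - <<'E'
from h import *
import cv2
from scipy.spatial.transform import Rotation as R
o=r.get_obs();im=r.snapshot("wrist");cv2.imwrite("pics/w4.png",im[:,:,::-1])
q=o['orientation'];T=np.eye(4);T[:3,:3]=R.from_quat([*q[1:],q[0]]).as_matrix();T[:3,3]=o['tcp_pos']
P=T@np.array(r.camera_model("wrist")["mount"])
A=np.array([.591,.0185])
for w in(1.0,1.03,1.06):
    a=np.radians(-82.2)-w
    e=np.array([np.cos(a),np.sin(a)])
    for rr,z in((.118,.14),(.15,.14),(.118,.1475),(.15,.1475)):print(w,rr,z,np.round(proj("wrist",np.r_[A+rr*e,z],P),1))
print(o['tcp_pos'])
E
```

```text
t: 14.8
tcp_pos: [0.4863, -0.0632, 0.2367]
orientation: [0.001, 0.95, 0.312, 0.003]
contact_force: [-1.0, -0.1, 0.2]
opening: 0.0285
finger_force: 0.0
1.0 0.118 0.14 [286.  196.6]
1.0 0.15 0.14 [288.6 234. ]
1.0 0.118 0.1475 [286.3 198.4]
1.0 0.15 0.1475 [288.9 236.7]
1.03 0.118 0.14 [281.7 196.9]
1.03 0.15 0.14 [283.3 234.3]
1.03 0.118 0.1475 [281.8 198.7]
1.03 0.15 0.1475 [283.4 237.1]
1.06 0.118 0.14 [277.4 197. ]
1.06 0.15 0.14 [277.9 234.4]
1.06 0.118 0.1475 [277.4 198.8]
1.06 0.15 0.1475 [277.9 237.2]
[ 0.48626207 -0.06318864  0.2366954 ]
```

View pics/w4.png

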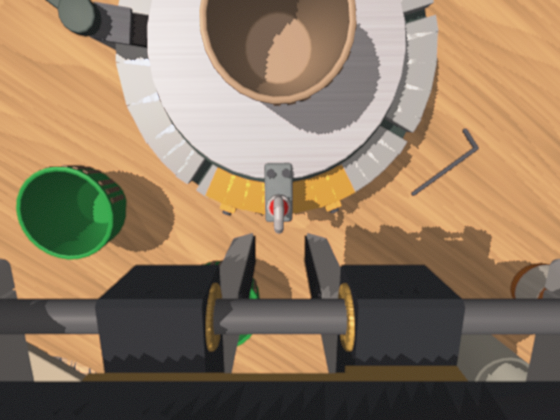

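The ring sits at (279,212), in the middle of the brass shoe, at about 1.05 rad. To be sure the pin is down, I'll feel for the ring's top with closed fingers. Home would put it at 156 mm, riding at 163.5 mm.

```bash
python3 -m jog '[[0,0,0,-0.02,0,0,0],[0,0,0,-0.02,0,0,0],[0,0,0,-0.014,0,0,0],[0,0,0,-0.003,0,0,0],[0,0,0,-0.003,0,0,0],[0,0,0,0,0,0,0]]'
```

```text
t: 15.6
tcp_pos: [0.4847, -0.0629, 0.1742]
orientation: [0.0, 0.95, 0.312, 0.0]
contact_force: [-0.1, 0.0, 1.1]
opening: 0.0004
finger_force: 0.0
```

No contact down to 157 mm, so the ring is at its home height and the pin is fully home. Back to the knob.

```bash
python3 -m jog '[[0,0,0,0.03,0,0,0],[37,0,0,0.029,0,0,0],[37,0.006,0.0467,0,0,0,0.179],[37,0.006,0.0467,0,0,0,0.179],[37,0.006,0.0467,0,0,0,0.179],[37,0.006,0.0467,0,0,0,0.179],[37,0.006,0.0467,0,0,0,0.179],[37,0.006,0.0467,0,0,0,0.179],[37,0,0,0,0,0,0],[37,0,0,0,0,0,0]]'; python3 - <<'E'
from h import *
import cv2
from scipy.spatial.transform import Rotation as R
o=r.get_obs();im=r.snapshot("wrist")
q=o['orientation'];T=np.eye(4);T[:3,:3]=R.from_quat([*q[1:],q[0]]).as_matrix();T[:3,3]=o['tcp_pos']
P=T@np.array(r.camera_model("wrist")["mount"]);print(o['tcp_pos'],T[:3,1]);np.save("pics/P5.npy",P)
print(proj("wrist",(.521,.217,.159),P))
m=cv2.inRange(cv2.cvtColor(im,cv2.COLOR_RGB2GRAY),0,40);m[:150]=0;m[250:]=0;m[:,:240]=0;m[:,330:]=0
k,l,s,c=cv2.connectedComponentsWithStats(m);print([(s[i].tolist(),c[i]) for i in range(1,k) if s[i][4]>30])
cv2.imwrite("pics/w5.png",im[100:300,180:400,::-1])
E
```

```text
t: 16.85
tcp_pos: [0.5206, 0.2162, 0.2332]
orientation: [0.0, 0.657, 0.754, -0.0]
contact_force: [-0.3, -0.6, 0.7]
opening: 0.0346
finger_force: 0.0
[0.52059448 0.21622446 0.23322969] [9.90743192e-01 1.35749328e-01 2.15695809e-04]
(np.float64(281.34688244474586), np.float64(221.34398954713336))
[([269, 203, 20, 26, 171], array([278.80701754, 214.40935673])), ([245, 238, 4, 12, 31], array([247.        , 244.83870968]))]
```

View pics/w5.png

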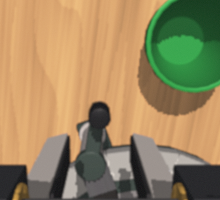

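The knob top is at (279,212) in the full image, about 5 mm further out and 1.5 mm to the left. I'll correct, descend and straddle it.

```bash
python3 -m jog '[[37,-0.0025,0.0045,-0.03,0,0,0],[37,0,0,-0.03,0,0,0],[37,0,0,-0.03,0,0,0],[23,0,0,0,0,0,0],[23,0,0,0,0,0,0]]' && python3 -m jog '[[23,-0.007,-0.0002,0,0,0,0.06],[23,-0.0075,-0.001,0,0,0,0.06],[23,-0.0073,-0.0019,0,0,0,0.08],[23,-0.0073,-0.0019,0,0,0,0.08],[23,-0.0066,-0.0037,0,0,0,0.08],[23,-0.0066,-0.0038,0,0,0,0.08]]'
```

```text
t: 17.52
tcp_pos: [0.519, 0.221, 0.1441]
orientation: [0.001, 0.657, 0.754, 0.001]
contact_force: [0.6, -0.1, -0.3]
opening: 0.0225
finger_force: 0.0
t: 18.27
tcp_pos: [0.4787, 0.2099, 0.145]
orientation: [0.003, 0.475, 0.88, 0.003]
contact_force: [3.9, 1.3, -2.3]
opening: 0.0213
finger_force: 1.9
```

```bash
python3 -m jog '[[23,-0.005,-0.005,0,0,0,0.06],[23,-0.005,-0.0055,0,0,0,0.06],[23,-0.0025,-0.003,0,0,0,0]]'; python3 -m jog '[[23,-0.0025,-0.0035,0,0,0,0],[23,0,0,0,0,0,0]]'
```

```text
t: 18.65
tcp_pos: [0.4653, 0.1976, 0.1449]
orientation: [0.002, 0.423, 0.906, 0.003]
contact_force: [2.2, 5.5, 3.0]
opening: 0.0216
finger_force: 2.2
t: 18.9
tcp_pos: [0.4647, 0.1966, 0.1449]
orientation: [0.003, 0.422, 0.906, 0.005]
contact_force: [5.1, 9.1, -2.6]
opening: 0.0216
finger_force: 4.9
```

```bash
python3 -m jog '[[23,-0.002,-0.003,0,0,0,0],[23,0,0,0,0,0,0]]'; python3 -m jog '[[23,-0.001,-0.002,0,0,0,0],[23,0,0,0,0,0,0]]'
```

```text
t: 19.15
tcp_pos: [0.4646, 0.1964, 0.145]
orientation: [0.004, 0.422, 0.907, 0.007]
contact_force: [7.7, 15.1, -7.7]
opening: 0.0219
finger_force: 8.1
t: 19.4
tcp_pos: [0.4646, 0.1962, 0.1451]
orientation: [0.004, 0.421, 0.907, 0.009]
contact_force: [10.2, 18.9, -12.1]
opening: 0.0219
finger_force: 10.0
```

At the stop (21 N, no motion). I'll unload, open, rise, move away and check.

```bash
python3 -m jog '[[23,0.003,0.0055,0,0,0,0],[40,0.001,0.002,0,0,0,0],[45,0,0,0,0,0,0],[45,0,0,0.045,0,0,0],[45,0,0,0.045,0,0,0],[45,-0.03,0.05,0.01,0,0,0],[45,-0.03,0.05,0.01,0,0,0],[45,-0.03,0.05,0,0,0,0],[45,-0.03,0.05,0,0,0,0],[45,0,0,0,0,0,0]]'; python3 - <<'E'
from h import *
import cv2
im=r.snapshot("top");cv2.imwrite("pics/t6.png",cv2.resize(im[135:275,195:375,::-1],None,fx=4.2,fy=4.2,interpolation=cv2.INTER_CUBIC))
E
```

```text
t: 20.65
tcp_pos: [0.3381, 0.398, 0.2525]
orientation: [-0.001, 0.419, 0.908, -0.0]
contact_force: [0.4, -1.2, -0.9]
opening: 0.0422
finger_force: 0.0
```

View pics/t6.png

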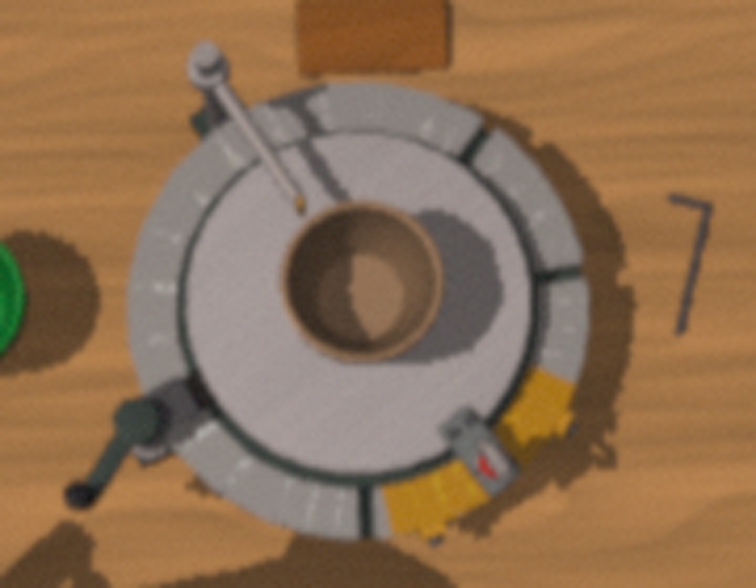

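The brake lever is back on (knob at crop (80,495)), the ring sits over the shoe's notch, the pot is centred, and nothing else has moved.

```bash
python3 -c "
from station import r
print(r.job_done())"
```

```text
the job is handed in; nothing more can be done
None
```

I handed the job in at about 21 s; no verdict came back, but by feel and in the last pictures the wheel is locked in the next notch at about 1.05 rad, the pin is home, the brake lever is back against its stop, and the pot is centred with nothing else seen to have moved.

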